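# Slide the parts cabinet's rear door behind its neighbour and pin the two together

### The arm

A 7-joint arm with a two-finger parallel gripper is mounted at the origin on the work surface; the furniture and walls round the work are solid. World frame = base frame: x ahead of the robot, y to its left, z up, the work surface at z = 0. Lengths are in m, angles in rad, forces in N, time in s.
With the tool pointing down it reaches from about 0.425 to 0.875 m from the base axis. Payload 4.7 kg.
Tool frame: the origin (TCP) lies where the fingers leave the gripper's body, on its centre line; the fingertips stand 70 mm ahead of it and the grasp point (between the pads) lies 51 mm ahead of it; z points along the fingers, y is the line along which they close (so a half turn about z gives the same grasp; the last joint's range is limited). The gripper opens to 87 mm and grips with 3 to 60 N. Pads are 19 mm wide; open, the fingers measure 117 mm over their backs; the gripper's body (75 mm by 190 mm) begins 51 mm behind the grasp point.
Start: joints at [1.18, 0.321, -0.07, 1.45, 0.023, 1.371, -0.057], TCP at [0.256, -0.597, 0.292] pointing down, gripper open.
Joint ranges: [-2.86, 2.86], [-0.3, 2.09], [-1.38, 1.24], [0.06, 2.45], [-1.56, 4.7], [0.09, 2.05], [-2.69, 2.69]. Speed limits (rad/s): [2.57, 2.57, 3.14, 3.14, 3.14, 3.14, 3.14].

### API

Orientations are given as a rotation vector (axis times angle).
In Python, from bench import ctrl gives the robot as it stands.
- The arm moves only by the tool drive_tool, never from a script. Its argument "motion" is a list of rows, each a list of 3 entries, a list of its own where there are three numbers: the shift along the tool's x, y, z in cm, then the turn, a rotation vector about the tool's x, y, z in degrees, then the opening, from -1 (shut) to 1 (fully open). In form: [[[x, y, z], [ax, ay, az], claw], ...]. A call has 1 to 12 rows; each row shifts and turns the commanded pose from where the row before left it, along the tool's axes as they then stand; what a row does not reach is not made up. A row lasts 1/8 s, in which the tool goes at most 62.5 mm and 10.7 degrees, less where a joint would pass 70% of its speed; a pose out of reach is approached as far as the arm can. A call with a gripper value outside its range is refused whole. The fingers move at their own pace and stop on an object; "force" is the grip in N (left out, the last holds). Time passes only in rows, so rows that do not move let the fingers close. It gives the time, the measured TCP pose, the force, the opening and the grip force at its end, in the units of the state.
- ctrl.get_state(): the state, without advancing time (a new reading comes with each control period).
- ctrl.get_image(name): name is "scene" or "top"; returns the picture (400x640x3 uint8, red, green, blue); there is no depth.
- ctrl.calibration(name): a dict with "K" (3x3 intrinsics, pixels), "distortion" ([k1, k2, p1, p2, k3] as OpenCV has them; the pictures are not rectified), "origin" and "attitude" of the camera in the world. Camera axes: x right, y up, looking along -z (the intrinsics and any distortion apply to the point x, -y, -z); pixel columns grow to the right and rows downward; lengths in m; the calibration is good to about 2 mm. A picture is of the moment at which its call begins. calibration takes no time and is no camera call.
- ctrl.close_job(): hands the job in; it is judged then, once.
The state is a dict: "time": time; "joint_positions": joint angles; "qd": joint speeds; "joint_torque": joint torques, N m; "position": TCP position; "tool_rot": TCP orientation; "ft_force": force on the tool from outside, world axes, zero at the start; "torque": the same for the moment, N m; "grip_width": opening from 0.0 (shut) to 1.0 (fully open); "grip_force": force on a finger pad.
Only numpy, scipy, OpenCV 4.12 (cv2) and the standard library are available. Lean on these libraries where they do the work, as an engineer would, in place of code of your own. Each camera call takes 0.05 s, during which the arm holds its last target. There are 200 camera calls.

### The job

Open the right bay of the small parts cabinet: slide its rear (right-hand) door behind the front door until the hole in its keeper plate comes under the hole of the front door's guide block, and drop the lock pin from its stand through both, so that the pin's head sits fully down on the guide block. Leave the front door where it stands and do not knock the other things about.

Things in the scene. Friction and masses are not known exactly. Their poses are not given: they have to be found in the camera images.
- cabinet: grey bench-top parts cabinet, fixed to the bench, 110 deep x 300 wide, roof at 100 mm; origin at the centre of its underside. Its x axis points from its front to its back, y to the left seen from the front, z up. Two aluminium doors (each 155 wide) run along y on a double track at its front.
- rear_pull (a point): pull of the rear door: an upright plate 10 thick (along the cabinet's y) x 36 (along x), its top 180 mm above the bench, free for 56 mm down. This point is at its middle, 165 mm above the bench, 15 mm below its top. Axes as the cabinet's. The guide hole lies on the same line along y. With the holes in line the guide hole is 58 to 88 mm away on its +y side; the -y side is free.
- rear_door (a joint): how far (m) the rear door has slid along the cabinet's +y, behind the front door: 0 closed, 0.145 end of its track; it starts at 0 to 0.03. It needs about 3 N and stays where it is left.
- rear_top (a point): a point of the rear door's top, 58 mm from the pull's middle towards +y, 124 mm above the bench. The door carries a steel keeper plate, 50 x 107 x 6 mm, top face at this height, 18 mm of air beneath. It is clamped at a place that differs and is not given: its one 19 mm through hole lies 0 to 30 mm from this point towards +y; the plate reaches 53 mm beyond its hole towards +y.
- guide_hole (a point): the hole (16.4 mm, small chamfer) of the front door's guide block, at the block's top face, 148 mm above the bench. The block is steel, 44 x 44 x 20 mm, and reaches from the front door back over the rear door's keeper plate, which passes 4 mm below it.
- guide_under (a point): the lower mouth of the same hole, 128 mm above the bench. With the keeper plate beneath but the holes not in line, a pin in the guide hole stands on the plate, its head 18 mm above the block; it drops by itself when the door is moved slowly (25 mm/s) and the holes line up within about 3 mm, and then catches the door. With no plate beneath it drops at once and bars the door.
- front_door (a joint): how far (m) the front door has been slid along the cabinet's -y; it starts at 0 to 0.03 and is to stay there. It is stiff: about 16 N move it.
- pin_head (a point): centre of the grip head of the steel lock pin (90 g or so): head 28 mm diameter and 34 high, below it a shaft of 14 mm diameter, 42 long, with a round tip. The point is 59 mm above the tip and 17 mm above the underside of the head; z runs up along the pin.
- pin_stand: dark steel block 50 x 50 x 50 mm, fixed, origin at the centre of its underside; the pin starts upright in its hole with the head on the block's top, its centre 67 mm above the bench.
- tape_roll: bystander: black tape roll, 67 x 19 mm
- capacitor_1: bystander: dark blue capacitor can lying down, 22 x 63 mm
- spool: bystander: solder spool, 52 x 38 mm
- fuse_box: bystander: small cardboard box, 40 x 62 x 18 mm
Things that resemble listed ones, but are neither listed nor needed, are in the scene too. There is more than one size of the part that bears pin_head; the job needs the largest.

How it is judged:
At the end, for the whole second after the job is handed in: Rear door over 60 mm behind the front door, its pull 50 to 100 mm from the guide hole; the pin upright (0.15 rad) in the guide hole (within 6 mm) and through the keeper, head down on the block within 4 mm; front door within 15 mm of where it stood; rear door at rest (value of joint rear_door above 0.06 m and horizontal distance between rear_pull and guide_hole between 0.05 and 0.1 m and horizontal distance between pin_head and guide_hole below 0.006 m and z of pin_head in the frame of cabinet between 0.155 and 0.169 m and angle between pin_head's own z axis and vertical below 0.15 rad and distance of guide_hole from where it was at the start of the episode below 0.015 m and velocity of joint rear_door between -0.005 and 0.005 m/s); the robot touches nothing.
It fails at once if the front door is dragged along by more than 20 mm (distance of guide_hole from where it was at the start of the episode above 0.02 m).
It fails at once if the pin is dropped off the stand and cabinet (height (world z) of pin_head below 0.05 m).
It fails at once if a bystander is knocked about (distance of any of tape_roll, capacitor_1, spool, fuse_box from where it was at the start of the episode above 0.03 m).
It also fails if it takes over 54 s, if anything falls off the work surface, if the arm or the gripper's body presses on something with over 40 N, if the wrist force passes 120 N, or if a joint passes its speed limit or range.

## Working session

There is one attempt and no reset: what is moved stays moved. The work goes in short steps, Python scripts to look and compute and a tool call to move; the robot and the scene stay as the last step left them, time stands still between calls to the robot, and variables do not carry over. Pictures are saved under pics/ and viewed, at most 10 in all, crops included, and the job is handed in when it is done.

Besides the shell and the picture viewer there is one more tool, called as name(argument=value, ...) on one line, values as JSON. drive_tool: Moves the arm, as the interface text tells. Its arguments: {"type":"object","properties":{"motion":{"type":"array","items":{"type":"array"}},"force":{"type":"number"}},"required":["motion"]}

```bash
mkdir -p pics; cat > h.py <<'E'
import numpy as np, cv2
from bench import ctrl
def cal(n):
    c=ctrl.calibration(n); K=np.array(c["K"],float); D=np.array(c["distortion"],float)
    A=np.array(c["attitude"],float)
    if A.shape==(3,): A=cv2.Rodrigues(A)[0]
    elif A.shape==(4,):
        raise SystemExit("quat")
    return K,D,np.array(c["origin"],float),A
def ray(n,px):
    K,D,o,A=cal(n)
    p=cv2.undistortPoints(np.array(px,float).reshape(-1,1,2),K,D).reshape(-1,2)
    d=np.c_[p[:,0],-p[:,1],-np.ones(len(p))]@A.T
    return o,d
def onz(n,px,z):
    o,d=ray(n,px); return o+d*((z-o[2])/d[:,2])[:,None]
def proj(n,P):
    K,D,o,A=cal(n); q=(np.array(P,float).reshape(-1,3)-o)@A; q=q*[1,-1,-1]
    return cv2.projectPoints(q,np.zeros(3),np.zeros(3),K,D)[0].reshape(-1,2)
def save(n,f):
    im=ctrl.get_image(n); cv2.imwrite("pics/"+f,cv2.cvtColor(im,cv2.COLOR_RGB2BGR)); return im
E
python3 - <<'E'
from h import *
for n in("scene","top"):
    print(ctrl.calibration(n)); save(n,n+"0.png")
print(ctrl.get_state())
E
```

```text
{'K': array([[447.66085667,   0.        , 311.81721275],
       [  0.        , 447.66085667, 193.23794845],
       [  0.        ,   0.        ,   1.        ]]), 'distortion': array([0.04336479, 0.        , 0.        , 0.        , 0.        ]), 'origin': array([-0.06739335, -0.56548215,  0.64124979]), 'attitude': array([ 0.95827466, -0.43088053, -0.72570494])}
{'K': array([[422.90953429,   0.        , 328.36663863],
       [  0.        , 422.90953429, 194.63291211],
       [  0.        ,   0.        ,   1.        ]]), 'distortion': array([-0.09225191,  0.        ,  0.        ,  0.        ,  0.        ]), 'origin': array([ 0.31778929, -0.00903272,  1.12235321]), 'attitude': array([ 0.16937067, -0.16372095, -1.50612036])}
{'time': 0.1, 'joint_positions': array([ 1.18009926,  0.32176398, -0.07009032,  1.45153065,  0.02258973,
        1.37078796, -0.05690387]), 'qd': array([ 0.00060569, -0.00203287,  0.00055917, -0.0037958 , -0.00033766,
       -0.00112106,  0.00013723]), 'joint_torque': array([-4.90617731e-04, -4.92573130e+01, -4.05928306e-01, -3.13401747e+01,
       -6.41735760e-02,  3.94585077e-02,  9.04508101e-05]), 'position': array([ 0.25581534, -0.59714823,  0.29127222]), 'tool_rot': array([-3.07583877e+00, -6.31230658e-01,  6.59133069e-04]), 'ft_force': array([ 0.37126104, -0.00880477,  0.10312172]), 'torque': array([ 0.04640943, -0.00754955, -0.0103882 ]), 'grip_force': 0.0, 'grip_width': 1.001955138844798}
```

View pics/scene0.png

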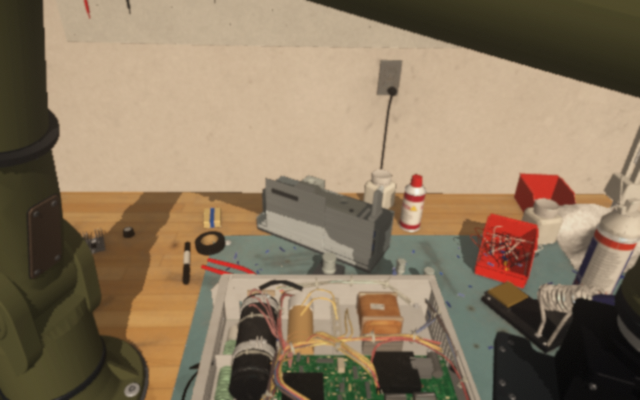

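View pics/top0.png

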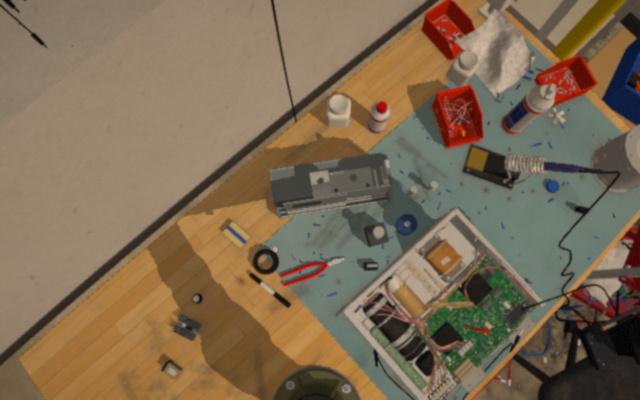

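The scene view shows the cabinet at about (325,220) and a grey knob with a pale head at (330,258). The top view shows the cabinet at (330,183), a dark block with a bright head at (376,232), and small pale pegs at (432,185) and (413,190). I'll crop closer.

```bash
python3 - <<'E'
from h import *
t=cv2.imread("pics/top0.png"); s=cv2.imread("pics/scene0.png")
cv2.imwrite("pics/topc.png",cv2.resize(t[140:280,255:455],None,fx=4,fy=4,interpolation=cv2.INTER_CUBIC))
cv2.imwrite("pics/scenec.png",cv2.resize(s[165:290,240:440],None,fx=4,fy=4,interpolation=cv2.INTER_CUBIC))
print(onz("top",[[376,232],[432,185],[413,190],[270,180],[390,160],[277,214],[388,198]],.1).round(3))
print(onz("top",[[265,261],[235,233],[406,224],[197,298],[170,369],[185,326],[370,265]],.0).round(3))
E
```

```text
[[ 0.453 -0.12   0.1  ]
 [ 0.579 -0.256  0.1  ]
 [ 0.564 -0.209  0.1  ]
 [ 0.568  0.149  0.1  ]
 [ 0.638 -0.149  0.1  ]
 [ 0.484  0.124  0.1  ]
 [ 0.54  -0.147  0.1  ]]
[[ 0.373  0.159  0.   ]
 [ 0.442  0.245  0.   ]
 [ 0.493 -0.211  0.   ]
 [ 0.265  0.329  0.   ]
 [ 0.081  0.381  0.   ]
 [ 0.192  0.353  0.   ]
 [ 0.379 -0.118  0.   ]]
```

View pics/topc.png

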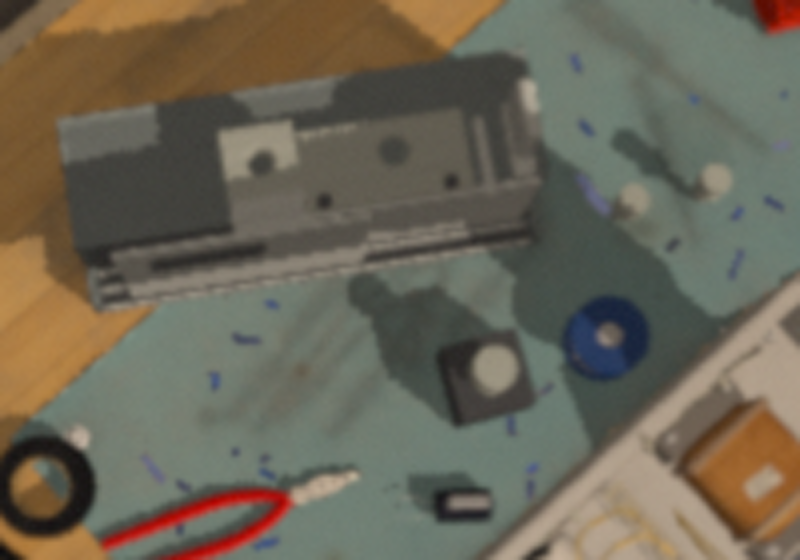

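View pics/scenec.png

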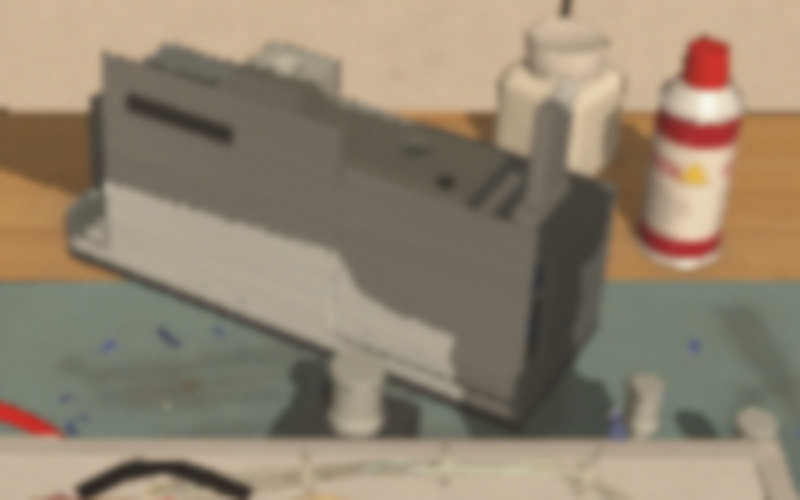

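The crops show the guide block with its hole at top px (320.5,180.5), the keeper hole at (353,177.5), and the pull at about (385,170) in top and (381,187) in scene. For the pin, the candidates are the head in the stand at (378,232), about 12 px wide, and smaller loose pegs at (413,190) and (434,185). I choose the one in the stand, as it is the largest and the only one in the dark block.

```bash
python3 - <<'E'
from h import *
t=cv2.imread("pics/top0.png"); g=cv2.cvtColor(t,cv2.COLOR_BGR2GRAY).astype(float)
def cen(g,c,r,dark=True):
    x,y=c; w=g[y-r:y+r+1,x-r:x+r+1]; bg=np.median(np.r_[w[0],w[-1],w[:,0],w[:,-1]])
    m=np.clip((bg-w) if dark else (w-bg),0,None); m[m<.35*m.max()]=0
    yy,xx=np.mgrid[-r:r+1,-r:r+1]; return np.array([x+(m*xx).sum()/m.sum(),y+(m*yy).sum()/m.sum()])
G=cen(g,(320,180),4);K=cen(g,(353,177),5);P=cen(g,(378,232),8,False)
print(G,K,P)
gh=onz("top",G,.148)[0];kh=onz("top",K,.124)[0];ph=onz("top",P,.084)[0]
print("guide",gh,"keeper",kh,"pin",ph)
d=gh-kh; print("yaw holes",np.degrees(np.arctan2(-d[0],d[1])),np.linalg.norm(d[:2]))
# front bottom edge / guide edges
e=onz("top",[[280,217],[388.7,200]],0.005); d=e[0]-e[1]; print("front edge",e,np.degrees(np.arctan2(-d[0],d[1])),np.linalg.norm(d))
# pull: scene top ray & top view
print("pull scene ",onz("scene",[[381.5,187]],.18))
print("pull top", onz("top",[[385,160],[386.5,163]],.18))
# head in scene
print("pin scene", proj("scene",[ph,gh]), "head width test", proj("top",[ph+[0,.014,0],ph-[0,.014,0]]))
print("stand top px->", onz("top",[[365,228],[385,224],[389,240],[369,246]],.05))
E
```

```text
[320.31648936 181.24689716] [352.98016701 177.16701461] [378.77362133 231.51104139]
guide [0.56047408 0.02170235 0.148     ] keeper [ 0.58137879 -0.05642378  0.124     ] pin [ 0.45721444 -0.12841062  0.084     ]
yaw holes 14.98006682051304 0.08087458498070717
front edge [[ 0.49140632  0.12781387  0.005     ]
 [ 0.55489913 -0.16145711  0.005     ]] 12.379681087582435 0.2961571079840143
pull scene  [[ 0.60813855 -0.1311417   0.18      ]]
pull top [[ 0.6122801  -0.1263927   0.18      ]
 [ 0.60522031 -0.13008783  0.18      ]]
pin scene [[329.44199367 256.55868298]
 [310.97719417 182.09048964]] head width test [[373.12573365 231.1920514 ]
 [384.41781389 231.82868037]]
stand top px-> [[ 0.46879403 -0.09678498  0.05      ]
 [ 0.48202916 -0.14762928  0.05      ]
 [ 0.44153461 -0.15913674  0.05      ]
 [ 0.42344804 -0.10882238  0.05      ]]
```

```bash
python3 - <<'E'
import cv2
t=cv2.imread("pics/top0.png"); cv2.imwrite("pics/pull.png",cv2.resize(t[140:205,300:400],None,fx=8,fy=8,interpolation=cv2.INTER_CUBIC))
E
```

```text
(no output)
```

View pics/pull.png

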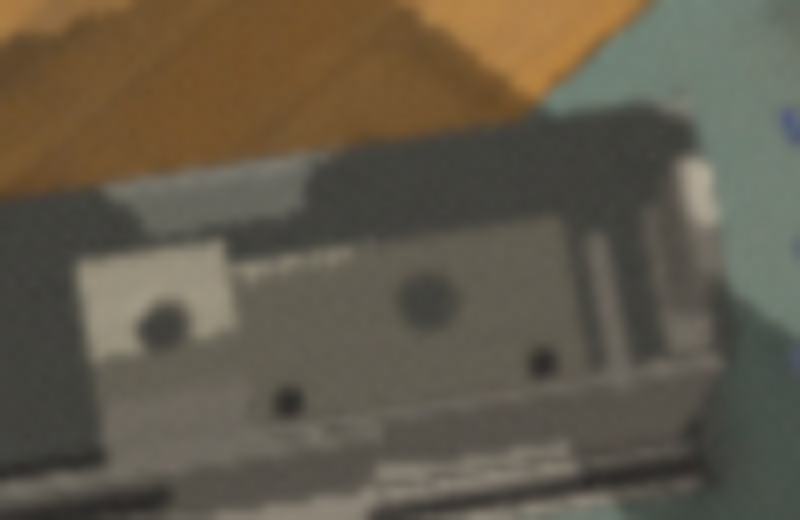

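The holes, pull and front edge agree: cabinet yaw is about 13°, the keeper hole is about 76 mm from the pull, and the door needs about 80 mm of travel. I'll move to the free (−y) side of the pull with the fingers shut.

drive_tool(motion=[[[0,0,0],[0,0,10.2],-1],[[4.4,-3.4,0],[0,0,0],-1],[[4.4,-3.4,0],[0,0,0],-1],[[4.4,-3.4,0],[0,0,0],-1],[[4.4,-3.4,0],[0,0,0],-1],[[4.4,-3.4,0],[0,0,0],-1],[[4.4,-3.3,0],[0,0,0],-1],[[4.4,-3.3,0],[0,0,0],-1],[[4.4,-3.3,0],[0,0,0],-1],[[4.4,-3.3,0],[0,0,0],-1],[[4.4,-3.3,0],[0,0,0],-1],[[0,0,0],[0,0,0],-1]], force=20)

```text
time: 1.6
position: [0.6116, -0.1655, 0.2914]
tool_rot: [-3.116, -0.37, -0.001]
ft_force: [0.1, -0.5, 0.3]
grip_width: 0.007
grip_force: 0.0
```

```bash
cat >> h.py <<'E'
def shift(T):
    s=ctrl.get_state(); R=cv2.Rodrigues(np.array(s["tool_rot"]))[0]
    print("t",s["time"],"pos",s["position"].round(4),"xaz",np.degrees(np.arctan2(R[1,0],R[0,0])).round(2),"tilt",np.degrees(np.arccos(-R[2,2])).round(2),"F",s["ft_force"].round(1),"w",round(s["grip_width"],3))
    print("shift cm",(R.T@(np.array(T)-s["position"])*100).round(2))
E
python3 - <<'E'
from h import *
shift([.608,-.171,.222])
e=onz("top",[[320.2,180.4],[320.3,181.2]],.148); print(e)
E
```

```text
t 1.6 pos [ 0.6116 -0.1655  0.2914] xaz 13.54 tilt 0.23 F [ 0.1 -0.5  0.3] w 0.007
shift cm [-0.49  0.47  6.94]
[[0.56252688 0.02210763 0.148     ]
 [0.56058631 0.02174857 0.148     ]]
```

drive_tool(motion=[[[-0.5,0.8,1],[0,0,0],-1],[[0,0,3],[0,0,0],-1],[[0,0,3],[0,0,0],-1],[[0,0,0],[0,0,0],-1],[[0,-0.6,0],[0,0,0],-1],[[0,-0.6,0],[0,0,0],-1],[[0,-0.6,0],[0,0,0],-1],[[0,-0.6,0],[0,0,0],-1],[[0,0,0],[0,0,0],-1]])

```text
time: 2.72
position: [0.601, -0.1567, 0.2226]
tool_rot: [3.121, 0.358, 0.001]
ft_force: [-0.7, 0.2, -0.1]
grip_width: 0.006
grip_force: 0.0
```

```bash
python3 - <<'E'
from h import *
shift([.608,-.171,.222])
t=save("top","t1.png"); s=save("scene","s1.png")
a=cv2.resize(t[140:215,300:420],None,fx=6,fy=6,interpolation=cv2.INTER_CUBIC)[:300]
b=cv2.resize(s[150:230,290:410],None,fx=6,fy=6,interpolation=cv2.INTER_CUBIC)[:300]
cv2.imwrite("pics/c1.png",np.vstack([a,b])[...,::-1])
E
```

```text
t 2.725 pos [ 0.601  -0.1567  0.2226] xaz 13.07 tilt 0.03 F [-0.7  0.2 -0.1] w 0.006
shift cm [0.36 1.55 0.06]
```

View pics/c1.png

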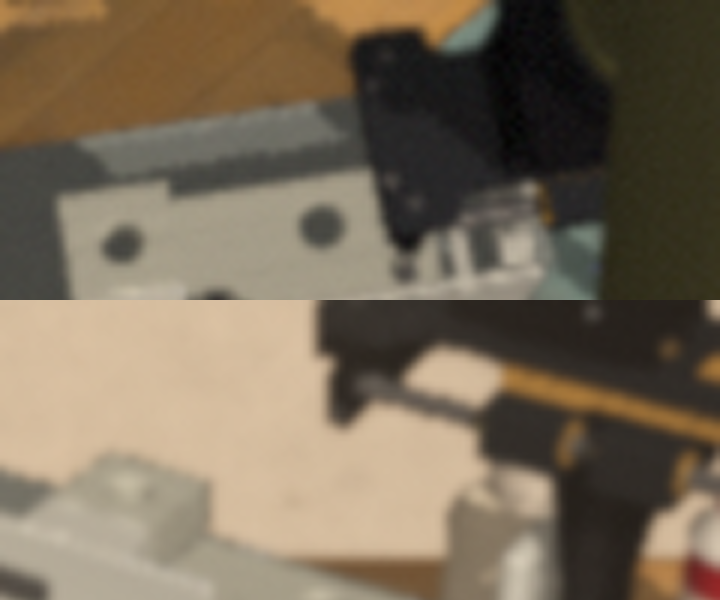

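The top crop, better lit, shows the guide hole at px (320.1,180.1) and the keeper hole at (353.0,177.3). The shut fingers are just short of the pull, so I'll push now.

drive_tool(motion=[[[0,-0.6,0],[0,0,0],-1],[[0,-0.6,0],[0,0,0],-1],[[0,-0.6,0],[0,0,0],-1],[[0,-0.6,0],[0,0,0],-1],[[0,-0.6,0],[0,0,0],-1],[[0,-0.6,0],[0,0,0],-1],[[0,-0.6,0],[0,0,0],-1],[[0,-0.6,0],[0,0,0],-1],[[0,-0.4,0],[0,0,0],-1],[[0,0,0],[0,0,0],-1]])

```text
time: 4.08
position: [0.589, -0.1059, 0.2223]
tool_rot: [-3.12, -0.357, 0.001]
ft_force: [1.3, -0.8, -0.6]
grip_width: 0.006
grip_force: 0.2
```

```bash
cat >> h.py <<'E'
def dark(c,r):
    g=cv2.cvtColor(ctrl.get_image("top"),cv2.COLOR_RGB2GRAY).astype(np.uint8)
    x,y=c; w=cv2.resize(g[y-r:y+r+1,x-r:x+r+1],None,fx=8,fy=8,interpolation=cv2.INTER_CUBIC)
    th,m=cv2.threshold(w,0,255,cv2.THRESH_BINARY_INV+cv2.THRESH_OTSU)
    n,l,st,ce=cv2.connectedComponentsWithStats(m)
    return [(round((ce[i][0]+.5)/8-.5+x-r,2),round((ce[i][1]+.5)/8-.5+y-r,2),int(st[i][4]/64)) for i in range(1,n) if st[i][4]>300]
E
python3 - <<'E'
from h import *
shift([.608,-.171,.222])
print(dark((320,180),6)); print(dark((335,179),10))
t=save("top","t2.png"); cv2.imwrite("pics/c2.png",cv2.resize(t[140:215,290:410],None,fx=6,fy=6,interpolation=cv2.INTER_CUBIC)[...,::-1])
E
```

```text
t 4.075 pos [ 0.589  -0.1059  0.2223] xaz 13.05 tilt 0.06 F [ 1.3 -0.8 -0.6] w 0.006
shift cm [0.38 6.77 0.02]
[(np.float64(320.14), np.float64(180.32), 37)]
[(np.float64(338.9), np.float64(175.84), 190)]
```

View pics/c2.png

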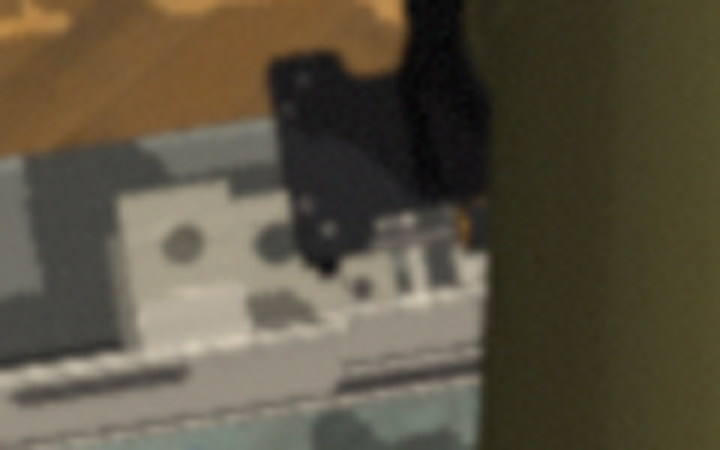

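The keeper hole is now at px (335.9,180.1), partly beside the gripper. The guide hole is at (320.15,180.3), unmoved.

```bash
python3 - <<'E'
from h import *
a=np.radians(13); yc=np.array([-np.sin(a),np.cos(a),0])
g=onz("top",[[320.15,180.3]],.148)[0]
k0=onz("top",[[353.0,177.3]],.124)[0];k1=onz("top",[[335.9,180.1]],.124)[0]
xc=np.array([np.cos(a),np.sin(a),0])
print(g,k0,k1,"remain",(g-k0)@yc,(g-k1)@yc,"moved",(k1-k0)@yc,"x",(g-k0)@xc,(g-k1)@xc)
E
```

```text
[0.56276435 0.02224146 0.148     ] [ 0.58104696 -0.0564873   0.124     ] [ 0.57155278 -0.01522913  0.124     ] remain 0.08082364432378249 0.038487194714115644 moved 0.04233644960966683 x -0.00010391542420524628 -0.00013413615565679982
```

drive_tool(motion=[[[0,-0.6,0],[0,0,0],-1],[[0,-0.6,0],[0,0,0],-1],[[0,-0.6,0],[0,0,0],-1],[[0,-0.6,0],[0,0,0],-1],[[0,-0.5,0],[0,0,0],-1],[[0,-0.2,0],[0,0,0],-1],[[0,0,0],[0,0,0],-1],[[0,0,0],[0,0,0],-1]])

```text
time: 5.22
position: [0.5821, -0.0762, 0.2223]
tool_rot: [-3.121, -0.356, 0.001]
ft_force: [1.3, -0.7, 0.1]
grip_width: 0.005
grip_force: 0.3
```

```bash
python3 - <<'E'
from h import *
shift([.4575,-.1285,.127])
print(dark((320,180),6))
E
```

```text
t 5.225 pos [ 0.5821 -0.0762  0.2223] xaz 13.01 tilt 0.05 F [ 1.3 -0.7  0.1] w 0.005
shift cm [-13.32   2.29   9.53]
[(np.float64(322.87), np.float64(179.45), 62)]
```

drive_tool(motion=[[[0,1.5,0],[0,0,0],-1],[[0,0.8,-2],[0,0,0],0.2],[[0,0,-4],[0,0,0],0.2],[[-3.3,0,-1],[0,0,0],0.2],[[-5,0,0],[0,0,0],0.2],[[-5,0,0],[0,0,0],0.2],[[0,0,3],[0,0,0],0.2],[[0,0,4],[0,0,0],0.2],[[0,0,0],[0,0,0],0.2]])

```text
time: 6.4
position: [0.4557, -0.1294, 0.2199]
tool_rot: [-3.119, -0.354, 0.009]
ft_force: [-0.2, -0.4, -0.4]
grip_width: 0.597
grip_force: 0.0
```

```bash
python3 - <<'E'
from h import *
shift([.4575,-.1285,.127])
t=save("top","t3.png"); s=save("scene","s3.png")
a=cv2.resize(t[150:260,300:420],None,fx=5,fy=5,interpolation=cv2.INTER_CUBIC)[:300]
b=cv2.resize(s[190:280,270:390],None,fx=5,fy=5,interpolation=cv2.INTER_CUBIC)[:300]
a=cv2.resize(t[150:260,300:420],None,fx=5,fy=5)
b=cv2.resize(s[190:300,270:310+80],None,fx=5,fy=5)[:, :200*3]
cv2.imwrite("pics/c3.png",cv2.resize(np.hstack([a,b]),(800,367))[...,::-1])
E
```

```text
t 6.4 pos [ 0.4557 -0.1294  0.2199] xaz 12.95 tilt 0.37 F [-0.2 -0.4 -0.4] w 0.597
shift cm [ 0.25 -0.01  9.28]
```

View pics/c3.png

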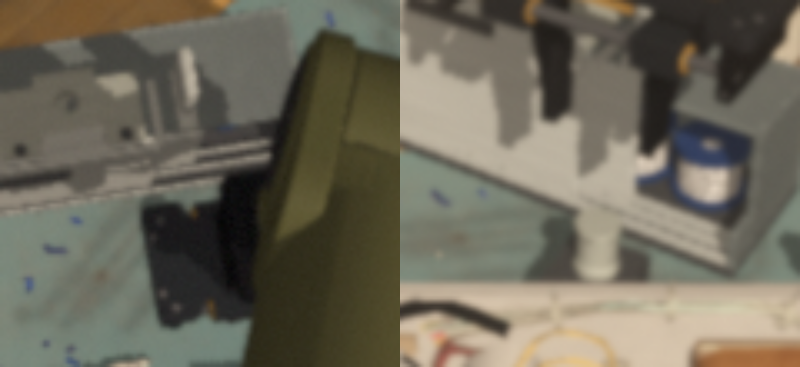

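The scene crop shows the fingers at about (550,90) and (655,110) astride the pin head at (597,215). The rear door has slid over and the bay is open. I'll descend and grip.

drive_tool(motion=[[[0,0,3],[0,0,0],0.2],[[0,0,3],[0,0,0],0.2],[[0.2,0,2.2],[0,0,0],0.2],[[0,0,1],[0,0,0],0.2],[[0,0,0],[0,0,0],0.2],[[0,0,0],[0,0,0],0.2]])

```text
time: 7.25
position: [0.4607, -0.129, 0.1316]
tool_rot: [3.12, 0.355, 0.003]
ft_force: [-0.2, -0.4, -0.8]
grip_width: 0.601
grip_force: 0.0
```

```bash
python3 - <<'E'
from h import *
shift([.4575,-.1285,.127])
E
```

```text
t 7.25 pos [ 0.4607 -0.129   0.1316] xaz 12.99 tilt 0.13 F [-0.2 -0.4 -0.8] w 0.601
shift cm [-0.3  -0.12  0.46]
```

drive_tool(motion=[[[-0.3,-0.1,0.4],[0,0,0],0.2],[[0,0,0],[0,0,0],0.2],[[0,0,0],[0,0,0],-1],[[0,0,0],[0,0,0],-1],[[0,0,0],[0,0,0],-1],[[0,0,0],[0,0,0],-1],[[0,0,0],[0,0,0],-1],[[0,0,0],[0,0,0],-1]], force=25)

```text
time: 8.25
position: [0.4567, -0.1284, 0.1263]
tool_rot: [3.121, 0.356, 0.0]
ft_force: [-0.5, -0.1, 0.5]
grip_width: 0.314
grip_force: 25.0
```

```bash
python3 - <<'E'
from h import *
shift([.4575,-.1285,.127])
E
```

```text
t 8.25 pos [ 0.4567 -0.1284  0.1263] xaz 13.0 tilt 0.01 F [-0.5 -0.1  0.5] w 0.314
shift cm [ 0.08  0.03 -0.07]
```

drive_tool(motion=[[[0,0,-2],[0,0,0],-1],[[0,0,-4],[0,0,0],-1],[[0,0,-5],[0,0,0],-1],[[0,0,-5],[0,0,0],-1],[[0,0,-2.5],[0,0,0],-1],[[3.4,-3,0],[0,0,0],-1],[[3.4,-3,0],[0,0,0],-1],[[3.4,-3,0],[0,0,0],-1],[[3.4,-3.3,0],[0,0,0],-1],[[0,0,0],[0,0,0],-1],[[0,0,0],[0,0,0],-1]])

```text
time: 9.62
position: [0.5612, 0.0215, 0.3106]
tool_rot: [3.121, 0.355, -0.002]
ft_force: [-0.5, -0.7, -2.3]
grip_width: 0.314
grip_force: 25.0
```

```bash
python3 - <<'E'
from h import *
shift([.5623,.0222,.283])
t=save("top","t4.png"); s=save("scene","s4.png")
a=cv2.resize(t[130:240,270:390],None,fx=5,fy=5)
b=cv2.resize(s[120:230,250:370],None,fx=5,fy=5)
cv2.imwrite("pics/c4.png",cv2.resize(np.hstack([a,b]),(800,367))[...,::-1])
T=ctrl.get_state()["position"]; print("expected tip in scene",proj("scene",[T-[0,0,.0593+.059],[.5628,.0222,.148]]))
E
```

```text
t 9.625 pos [0.5612 0.0215 0.3106] xaz 12.99 tilt 0.09 F [-0.5 -0.7 -2.3] w 0.314
shift cm [ 0.13 -0.05  2.76]
expected tip in scene [[311.97198205 164.24664974]
 [311.53973046 181.64496507]]
```

View pics/c4.png

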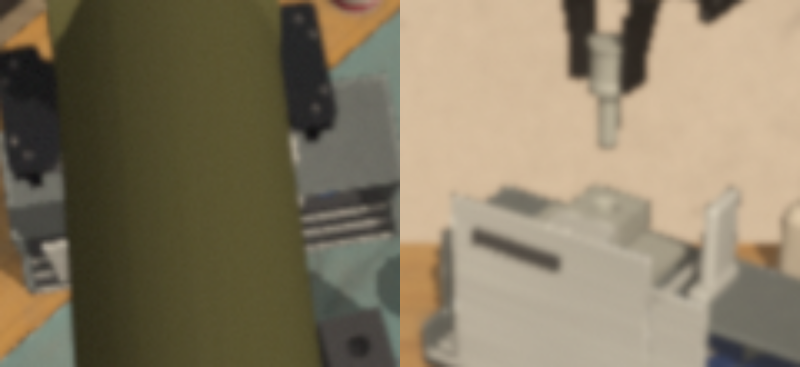

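The scene crop shows the pin tip at px (312.1,164.1) and the guide hole at (311.5,180.9). Both are within half a pixel of the calculated values, so I'll lower.

drive_tool(motion=[[[0.1,-0.1,2],[0,0,0],-1],[[0,0,1],[0,0,0],-1],[[0,0,0],[0,0,0],-1],[[0,0,0],[0,0,0],-1]])

```text
time: 10.22
position: [0.5624, 0.023, 0.2819]
tool_rot: [3.121, 0.355, 0.001]
ft_force: [0.2, -0.3, -0.3]
grip_width: 0.311
grip_force: 25.0
```

```bash
python3 - <<'E'
from h import *
shift([.5623,.0222,.266])
E
```

```text
t 10.225 pos [0.5624 0.023  0.2819] xaz 12.96 tilt 0.06 F [ 0.2 -0.3 -0.3] w 0.311
shift cm [-0.03  0.07  1.59]
```

drive_tool(motion=[[[0,0.07,0.6],[0,0,0],-1],[[0,0,0.5],[0,0,0],-1],[[0,0,0.4],[0,0,0],-1],[[0,0,0.3],[0,0,0],-1],[[0,0,0.3],[0,0,0],-1],[[0,0,0],[0,0,0],-1]])

```text
time: 10.98
position: [0.5623, 0.0226, 0.26]
tool_rot: [-3.121, -0.356, 0.001]
ft_force: [0.1, 0.5, -1.0]
grip_width: 0.315
grip_force: 25.0
```

```bash
python3 - <<'E'
from h import *
shift([.5623,.0222,.2435])
E
```

```text
t 10.975 pos [0.5623 0.0226 0.26  ] xaz 13.0 tilt 0.03 F [ 0.1  0.5 -1. ] w 0.315
shift cm [-0.01  0.04  1.65]
```

The tip is 6 mm inside the hole with no contact force.

drive_tool(motion=[[[0,0.03,0.4],[0,0,0],-1],[[0,0,0.4],[0,0,0],-1],[[0,0,0.4],[0,0,0],-1],[[0,0,0.3],[0,0,0],-1],[[0,0,0.1],[0,0,0],-1],[[0,0,0],[0,0,0],-1]])

```text
time: 11.72
position: [0.5624, 0.0223, 0.2442]
tool_rot: [-3.121, -0.356, 0.0]
ft_force: [-0.5, -1.2, -0.4]
grip_width: 0.315
grip_force: 25.0
```

```bash
python3 - <<'E'
from h import *
shift([.5623,.0222,.2423])
E
```

```text
t 11.725 pos [0.5624 0.0223 0.2442] xaz 13.0 tilt 0.01 F [-0.5 -1.2 -0.4] w 0.315
shift cm [-0.02  0.01  0.19]
```

drive_tool(motion=[[[0,0,0.1],[0,0,0],-1],[[0,0,0],[0,0,0],-0.1],[[0,0,0],[0,0,0],0],[[0,0,0],[0,0,0],0],[[0,0,0],[0,0,0],0],[[0,0,-1],[0,0,0],0],[[0,0,-3],[0,0,0],0],[[0,0,-4],[0,0,0],0],[[0,0,0],[0,0,0],0]])

```text
time: 12.85
position: [0.5641, 0.0228, 0.3276]
tool_rot: [3.12, 0.356, 0.012]
ft_force: [0.6, -0.4, -0.4]
grip_width: 0.498
grip_force: 0.0
```

```bash
python3 - <<'E'
from h import *
# place beside pull: last push TCP was (.5821,-.0762); 1.5 cm short of it
a=np.radians(13); yc=np.array([-np.sin(a),np.cos(a),0])
shift(np.array([.5821,-.0762,.226])-.015*yc)
s=save("scene","s5.png")
cv2.imwrite("pics/c5.png",cv2.resize(s[120:230,250:400],None,fx=5,fy=5)[...,::-1])
print("head centre if standing / dropped",proj("scene",[[.5628,.0222,.183],[.5628,.0222,.165]]))
E
```

```text
t 12.85 pos [0.5641 0.0228 0.3276] xaz 13.0 tilt 0.43 F [ 0.6 -0.4 -0.4] w 0.498
shift cm [-0.55 11.53 10.18]
head centre if standing / dropped [[311.85629702 167.68512049]
 [311.69202342 174.92945281]]
```

View pics/c5.png

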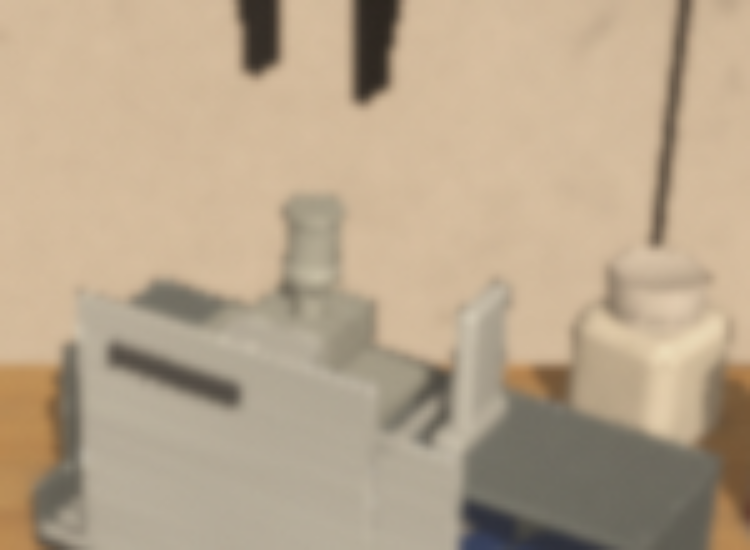

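The pin stands upright in the guide hole on the plate, with its head centre at px (312.5,168). Next I'll nudge the door.

drive_tool(motion=[[[0,3.8,0],[0,0,0],-1],[[0,3.8,0],[0,0,0],-1],[[-0.3,4,0],[0,0,0],-1],[[0,0,3],[0,0,0],-1],[[0,0,3.5],[0,0,0],-1],[[0,0,3.4],[0,0,0],-1],[[0,0,0],[0,0,0],-1],[[0,0,0],[0,0,0],-1]])

```text
time: 13.9
position: [0.586, -0.0914, 0.2251]
tool_rot: [3.121, 0.356, 0.001]
ft_force: [0.5, -0.2, 0.2]
grip_width: 0.008
grip_force: 0.0
```

```bash
python3 - <<'E'
from h import *
shift([.5821,-.0762,.226])
E
```

```text
t 13.9 pos [ 0.586  -0.0914  0.2251] xaz 13.0 tilt 0.05 F [ 0.5 -0.2  0.2] w 0.008
shift cm [-0.04 -1.57 -0.09]
```

drive_tool(motion=[[[0,-0.4,0],[0,0,0],-1],[[0,-0.4,0],[0,0,0],-1],[[0,-0.4,0],[0,0,0],-1],[[0,-0.2,0],[0,0,0],-1],[[0,-0.2,0],[0,0,0],-1],[[0,-0.2,0],[0,0,0],-1],[[0,-0.2,0],[0,0,0],-1],[[0,-0.1,0],[0,0,0],-1],[[0,0,0],[0,0,0],-1]])

```text
time: 15.02
position: [0.581, -0.0711, 0.2243]
tool_rot: [3.121, 0.355, 0.0]
ft_force: [1.0, -2.6, -0.4]
grip_width: 0.006
grip_force: 1.4
```

```bash
cat >> h.py <<'E'
def headtop():
    # vertical profile of the pin head against the wall, column of head axis
    s=ctrl.get_image("scene"); col=s[150:185,310:315].astype(float).mean(1)
    wall=col[:3].mean(0); d=np.abs(col-wall).sum(1)
    print("first non-wall row",150+int(np.argmax(d>60)))
E
python3 - <<'E'
from h import *
shift([.5821,-.0762,.226]); headtop()
print("top row standing/dropped",proj("scene",[[.5628,.0222,.2],[.5628,.0222,.182]])[:,1])
E
```

```text
t 15.025 pos [ 0.581  -0.0711  0.2243] xaz 12.99 tilt 0.02 F [ 1.  -2.6 -0.4] w 0.006
shift cm [-0.    0.52 -0.17]
first non-wall row 156
top row standing/dropped [160.71288073 168.09126769]
```

drive_tool(motion=[[[0,-0.15,0],[0,0,0],-1],[[0,-0.15,0],[0,0,0],-1],[[0,0,0],[0,0,0],-1]])

```text
time: 15.45
position: [0.5802, -0.0676, 0.2243]
tool_rot: [-3.121, -0.356, 0.0]
ft_force: [1.4, -2.7, 0.9]
grip_width: 0.003
grip_force: 1.1
```

```bash
python3 - <<'E'
from h import *
shift([.5821,-.0762,.226]); headtop()
E
```

```text
t 15.45 pos [ 0.5802 -0.0676  0.2243] xaz 13.02 tilt 0.01 F [ 1.4 -2.7  0.9] w 0.003
shift cm [-0.01  0.88 -0.17]
first non-wall row 155
```

```bash
cat >> h.py <<'E'
def head(s):
    for r in range(152,186,2):
        c=s[r,296:330].astype(int); print(r,"".join("#" if p.sum()<200 else ("w" if p[0]-p[2]>35 else "g") for p in c), s[r,312])
E
python3 - <<'E'
from h import *
head(cv2.imread("pics/s5.png")[...,::-1]); print(); head(save("scene","s6.png"))
E
```

```text
152 wwwwwwwwwwwwwwwwwwwwwwwwwwwwwwwwww [210 185 155]
154 wwwwwwwwwwwwwwwwwwwwwwwwwwwwwwwwww [211 186 157]
156 wwwwwwwwwwwwwwwwwwwwwwwwwwwwwwwwww [211 186 156]
158 wwwwwwwwwwwwwwwwwwwwwwwwwwwwwwwwww [195 176 149]
160 wwwwwwwwwwwwgggggggggwwwwwwwwwwwww [166 156 134]
162 wwwwwwwwwwwgggggggggggwwwwwwwwwwww [168 158 137]
164 wwwwwwwwwwwwggggggggggwwwwwwwwwwww [175 166 143]
166 wwwwwwwwwwwwggggggggggwwwwwwwwwwww [167 158 136]
168 wwwwwwwwwwwwgggggggggwwwwwwwwwwwww [175 166 143]
170 wwwwwwwwwwwwgggggggggwwwwwwwwwwwww [177 168 145]
172 wwwwwwwwwwwgggggggggggwwwwwwwwwwww [180 170 147]
174 wwwwwwwwwwwggggggggggwwwwwwwwwwwww [193 184 160]
176 wwwwwwwwwwwggggggggggwwwwwwwwwwwww [182 173 149]
178 wwwwwwwwwgggggggggggggwwwwwwwwwwww [150 141 122]
180 gwwwwwgggggggggggggggggggggwwwwwww [174 164 143]
182 gggggggggggggggggggggggggggggwwwww [178 169 146]
184 gggggggggggggggggggggggggggggwwwww [169 160 139]

152 wwwwwwwwwg###gggggggggwwwwwwwwwwww [94 85 78]
154 wwwwwwwwwg#####gggggggggggggwwwwwg [102  89  77]
156 wwwwwwwwwgg##gwwwwwwwwwwwggggggg## [178 156 129]
158 wwwwwwwwwwwwwwwwwwwwwwwwwwwwwwwg## [213 189 159]
160 wwwwwwwwwwwwwwwwwwwwwwwwwwwwwwwwg# [214 190 159]
162 wwwwwwwwwwwwwwwwwwwwwwwwwwwwwwwwgg [212 188 157]
164 wwwwwwwwwwwwwwwwwwwwwwwwwwwwwwwwww [190 168 140]
166 wwwwwwwwwwwwwwwgggggwwwwwwwwwwwwww [158 147 126]
168 wwwwwwwwwwwggggggggggwwwwwwwwwwwww [167 158 136]
170 wwwwwwwwwwwggggggggggwwwwwwwwwwwww [176 167 144]
172 wwwwwwwwwwwgggggggggggwwwwwwwwwwww [175 167 144]
174 wwwwwwwwwwwgggggggggggwwwwwwwwwwww [175 167 144]
176 wwwwwwwwwwwggggggggggwwwwwwwwwwwww [180 170 147]
178 wwwwwwwwwgggggggggggggwwwwwwwwwwww [180 171 148]
180 gwwwwwgggggggggggggggggggggwwwwwww [192 182 158]
182 gggggggggggggggggggggggggggggwwwww [195 185 162]
184 gggggggggggggggggggggggggggggwwwww [172 163 142]
```

The head top dropped from row about 159 to 166.5. That is the full 18 mm, so the pin has gone through. I'll retreat.

drive_tool(motion=[[[0,0.8,0],[0,0,0],-1],[[0,1.2,0],[0,0,0],-1],[[0,1,-2],[0,0,0],-1],[[0,0,-5],[0,0,0],-1],[[0,2,-3],[0,0,0],-1],[[0,3,0],[0,0,0],-1],[[0,0,0],[0,0,0],-1],[[0,0,0],[0,0,0],-1]])

```text
time: 16.55
position: [0.598, -0.1456, 0.3235]
tool_rot: [-3.12, -0.355, 0.002]
ft_force: [-0.0, 0.4, 0.2]
grip_width: 0.001
grip_force: 0.0
```

```bash
python3 - <<'E'
from h import *
shift([.5821,-.0762,.226]); s=save("scene","s7.png"); head(s)
p=cv2.imread("pics/s5.png")[...,::-1]
# front door shift check by matching its slot area vs before
T=p[182:205,265:300]; r=cv2.matchTemplate(np.ascontiguousarray(s[172:215,255:310]),np.ascontiguousarray(T),cv2.TM_CCOEFF_NORMED); print(cv2.minMaxLoc(r))
E
```

```text
t 16.55 pos [ 0.598  -0.1456  0.3235] xaz 13.0 tilt 0.11 F [-0.   0.4  0.2] w 0.001
shift cm [ 0.02 -7.1   9.77]
152 wwwwwwwwwwwwwwwwwwwwwwwwwwwwwwwwww [213 189 158]
154 wwwwwwwwwwwwwwwwwwwwwwwwwwwwwwwwww [214 189 159]
156 wwwwwwwwwwwwwwwwwwwwwwwwwwwwwwwwww [214 189 158]
158 wwwwwwwwwwwwwwwwwwwwwwwwwwwwwwwwww [215 190 160]
160 wwwwwwwwwwwwwwwwwwwwwwwwwwwwwwwwww [214 190 159]
162 wwwwwwwwwwwwwwwwwwwwwwwwwwwwwwwwww [213 188 158]
164 wwwwwwwwwwwwwwwwwwwwwwwwwwwwwwwwww [193 171 143]
166 wwwwwwwwwwwwwwwgggwwwwwwwwwwwwwwww [165 154 132]
168 wwwwwwwwwwwggggggggggwwwwwwwwwwwww [168 159 137]
170 wwwwwwwwwwwggggggggggwwwwwwwwwwwww [177 168 145]
172 wwwwwwwwwwwgggggggggggwwwwwwwwwwww [176 167 144]
174 wwwwwwwwwwwggggggggggwwwwwwwwwwwww [177 167 145]
176 wwwwwwwwwwwggggggggggwwwwwwwwwwwww [180 170 147]
178 wwwwwwwwwgggggggggggggwwwwwwwwwwww [181 172 149]
180 gwwwwwgggggggggggggggggggggwwwwwww [191 181 158]
182 ggggggggggggggggggggggggggggwwwwww [195 185 161]
184 gggggggggggggggggggggggggggggwwwww [173 164 142]
(-0.440800279378891, 0.9915180206298828, (20, 5), (10, 10))
```

The pin is fully down, the front door hasn't moved and the arm is clear, so I'm handing in.

```bash
python3 -c "
from bench import ctrl
print(ctrl.close_job())"
```

```text
the job is handed in; nothing more can be done
None
```

I slid the rear door behind the front door and dropped the lock pin through both holes; in the last camera image its head had come down the full 18 mm onto the guide block and the front door had not moved. I handed the job in at about 17 s of the 54 s allowed, with the arm clear; `close_job()` gave no verdict, and I took no final measurement of the bystanders.

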